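# Gear selector to the green slot

## Task

On the bench gearbox, push the black-knobbed gear lever through its gate into the slot marked by the green disc, fully home to the end of that slot, then leave it there. Only push it gently with the fingers: do not grip the lever, do not push it into any of the other coloured slots on the way, and leave the other things on the bench where they are.

Things in the scene. Friction and masses are not known exactly. Their poses are not given: they have to be found in the camera images.
- gearbox: Bench gearbox bolted to the bench: green housing 140 x 124 mm on a grey foot 170 x 150 mm. Its origin (centre of the foot) lies 6 mm above the bench. x runs along the gate's slots, y across them, z up. Gate plate's top 110 mm above the origin. A steel spindle sticks out of the +y side to y = 106 mm, 55 mm up.
- gate_centre (a point): Centre of the gate, on the top of the gate plate. Three columns of slots 28 mm apart (middle and two outer), each with a +x and a -x slot (28 mm of stem travel either way), are joined by one cross channel along y at x = 0. Slots and channel are 14 mm wide; the fins between them have round ends. The lever starts in the middle column, in its -x slot
- knob (a point): centre of the black ball knob (38 mm in diameter) on the lever. The lever is a 10 mm steel stem that tilts about a pivot on the gearbox axis 8 mm above the gearbox origin; the ball's centre is 207 mm from that pivot (221 mm above the bench when upright). A lever in the middle of the gate stands upright
- stem (a point): the point on the lever's centre line 102 mm from its pivot, i.e. at the gate plate's top when upright
- shift (a joint): tilt of the lever along the slots, rad: 0 = neutral cross channel, positive = leaning to the gearbox's +x; the slot ends stop it at about +-0.275. Knob x in the gearbox frame = 0.207 sin(shift). Friction holds it where it is left (about 1 N at the knob)
- select (a joint): tilt of the lever across the slots, rad: 0 = middle column, positive = leaning to the gearbox's +y; the outer columns lie at about +-0.28 and the ends of the cross channel stop it at about +-0.30. Knob y in the gearbox frame = 0.207 sin(select) cos(shift). Friction holds it where it is left (about 1 N at the knob)
- disc_green: green enamel disc, 15 mm in diameter and 2 mm thick, on the gate plate just beyond the end of one of the four outer slots (x = +-46 mm, y = +-28 mm in the gearbox frame): marks the goal slot. Which one varies
- disc_red: red disc of the same kind, at another outer slot
- disc_yellow: yellow disc of the same kind, at another outer slot
- disc_blue: blue disc of the same kind, at another outer slot
- tape_roll: loose masking tape roll, 86 mm wide, 24 mm high, lying flat; origin at the centre of its underside; bystander
- casting_elbow: loose grey cast elbow, 65 x 74 x 50 mm; origin at the centre of its underside; bystander
- plug_gauge: loose plug gauge, 25 x 90 x 25 mm, along its y; bystander
- sanding_block: loose green sanding block, 55 x 100 x 28 mm; origin at the centre of its underside; bystander
- casting_arm: loose grey cast arm, 30 x 91 x 21 mm; bystander
- screwdriver: loose screwdriver with a blue handle, 28 x 210 x 28 mm, along its y; bystander

How it is judged (in metres and radians):
At the end, for the whole second after the job is handed in: the lever stands at rest in the green slot, within about 5 mm (at the gate plate) of the slot's end: stem point less than 23.5 mm from the centre of the green disc (17 to 19.5 mm when fully home) (horizontal distance between stem and disc_green below 0.0235 m and velocity of joint shift between -0.05 and 0.05 rad/s and velocity of joint select between -0.05 and 0.05 rad/s); the robot touches nothing.
It fails at once if lever pushed into another coloured slot (over 12 of its 28 mm at the gate plate) (horizontal distance between stem and disc_red below 0.034 m or horizontal distance between stem and disc_yellow below 0.034 m or horizontal distance between stem and disc_blue below 0.034 m).
It fails at once if lever gripped or forced (more than 37 N) (contact force between the fingers and shift above 37 N).
It fails at once if a bystander disturbed (moved over 15 mm) (distance of any of tape_roll, casting_elbow, plug_gauge, sanding_block, casting_arm, screwdriver from where it was at the start of the episode above 0.015 m).
It also fails if it takes over 59 s, if anything falls off the work surface, if the arm or the gripper's body presses on something with over 40 N, if the wrist force passes 120 N, or if a joint passes its speed limit or range.

## Robot

A 7-joint arm with a two-finger parallel gripper is mounted at the origin on a cart in front of the work surface, level with it; the furniture and walls round the work are solid. World frame = base frame: x ahead of the robot, y to its left, z up, the work surface at z = 0. Lengths are in mm, angles in degrees, forces in N, time in s.
With the tool pointing down it reaches from about 400 to 875 mm from the base axis. Payload 6.5 kg.
Tool frame: the origin (TCP) lies at the very end of the fingers, on their centre line; the grasp point (between the pads) lies 19 mm behind it; z points along the fingers, y is the line along which they close (so a half turn about z gives the same grasp; the last joint's range is limited). The gripper opens to 85 mm and grips with 20 to 120 N. Pads are 22 mm wide; open, the fingers measure 114 mm over their backs; the gripper's body (76 mm by 85 mm) begins 54 mm behind the grasp point. The pads swing forward as they close: fully open they stand 13 mm farther back than shut.
Start: joints at [63.587, 30.733, -0.252, 88.115, 0.149, 61.152, -4.079], TCP at [250, -599.992, 231.29] pointing down, gripper open.
Joint ranges: [-154.64, 154.64], [-21.42, 123.67], [-72.66, 72.17], [13.99, 137.28], [-74.86, 254.86], [10.95, 109.41], [-158.01, 158.01]. Speed limits (degrees/s): [136.94, 136.94, 180, 180, 180, 180, 180].

## Interface

Orientations are given as a 3x3 rotation matrix whose columns are the frame's x, y, z axes.
In Python, from bench import robot gives the robot as it stands. Calls block until the motion is done:
- robot.movep(position, orientation): joint-space move of the TCP to a pose.
- robot.move_l(position, vel=150, ori=None, guard=None): straight line of the TCP; ori=None keeps the orientation; vel is the mean speed in mm/s. With guard (N) it stops when the force on the tool has changed by that much, and returns True; else False.
- robot.move_j(angles): joint-space move.
- robot.set_gripper(opening): finger opening in mm; the grip force is fixed at half the most; returns when the fingers have stopped.
- robot.dwell(seconds).
- robot.solve_ik(position, orientation): joint angles nearest the present ones, or None.
- robot.state(): the state.
- robot.read_camera(name): name is "scene" or "side" or "wrist"; returns a dict with "img" (400x640x3 uint8, red, green, blue), "vfov" (degrees; the focal length in pixels is half the picture's height over the tangent of half this angle, whatever the lens; pixels are square), "cx", "cy" (the principal point, pixels), "R" (3x3) and "t" (3): a world point X has camera coordinates R X + t; the wrist camera has in their place "T_tool_cam" (4x4, takes a point from camera to tool coordinates, whose origin is the TCP and whose axes are the flange's). Camera axes: x right, y down, z forward; pixel columns grow to the right and rows downward; lengths in mm; the calibration is good to about 2 mm. The wrist camera is an equidistant fisheye: a pixel r from the principal point sees the ray r / f radians off the axis. A picture is of the moment at which its call begins: read the wrist's pose just before it. There is no depth.
A pose or a line that the arm cannot do raises robot.Unreachable and nothing moves.
- robot.finish_job(): hands the job in; it is judged then, once.
The state is a dict: "time_s": time; "joints": joint angles; "joint_velocities": joint speeds; "joint_torque": joint torques, N m; "ee_pos": TCP position; "tool_rot": TCP orientation; "wrist_force": force on the tool from outside, world axes, zero at the start; "ft_torque": the same for the moment, N m; "grip_width": finger opening in mm; "grasp_force": force on a finger pad.
Only numpy, scipy, OpenCV 4.12 (cv2) and the standard library are available. Lean on these libraries where they do the work, as an engineer would, in place of code of your own. Each camera call takes 0.05 s, during which the arm holds its last target. There are 200 camera calls.

## Working session

There is one attempt and no reset: what is moved stays moved. The work goes in short steps, each a Python script; the robot and the scene stay as the last script left them, time stands still between calls to the robot, and variables do not carry over. Pictures are saved under pics/ and viewed, at most 10 in all, crops included, and the job is handed in when it is done.

```bash
mkdir -p pics
python3 - <<'E'
from bench import robot
import cv2,numpy as np,pickle
D={}
for n in("scene","side"):
    c=robot.read_camera(n);D[n]=c;cv2.imwrite(f"pics/{n}0.png",c["img"][:,:,::-1])
    print(n,c["vfov"],c["cx"],c["cy"],np.round(-c["R"].T@c["t"]),np.round(c["R"],2).tolist())
pickle.dump(D,open("d0.pkl","wb"))
s=robot.state();print(s["time_s"],np.round(s["tool_rot"],2).tolist())
E
```

```text
scene 50.16444570230918 326.699127720763 198.528872405998 [-268. -787.  663.] [[0.75, -0.66, -0.01], [-0.27, -0.3, -0.92], [0.6, 0.69, -0.4]]
side 57.28643187287354 315.13330220808143 194.96989967542657 [389. 906. 669.] [[-0.98, -0.2, 0.02], [-0.12, 0.54, -0.83], [0.16, -0.82, -0.55]]
0.1 [[0.92, 0.38, -0.0], [0.38, -0.92, 0.0], [-0.0, -0.0, -1.0]]
```

View pics/scene0.png

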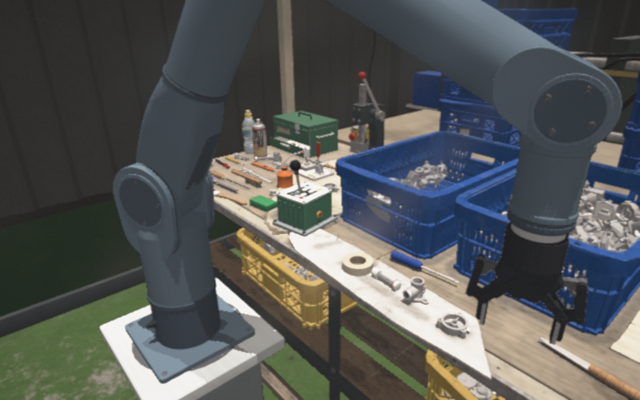

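View pics/side0.png

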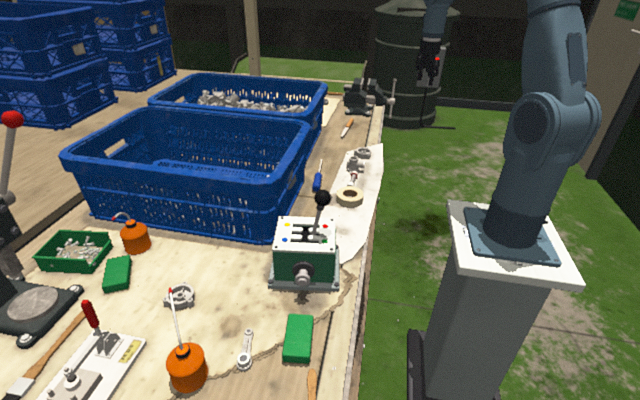

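The scene view has the gearbox at about (305,207) with the knob at (296,165). In the side view the gate plate is around (305,233) and the knob at (323,198). I'll enlarge both.

Run:
```python
import cv2
a=cv2.imread("pics/side0.png")[180:300,255:355];b=cv2.imread("pics/scene0.png")[150:246,265:345]
cv2.imwrite("pics/crop0.png",cv2.hconcat([cv2.resize(a,(400,480),interpolation=cv2.INTER_CUBIC),cv2.resize(b,(400,480),interpolation=cv2.INTER_CUBIC)]))
```

```text
(no output)
```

View pics/crop0.png

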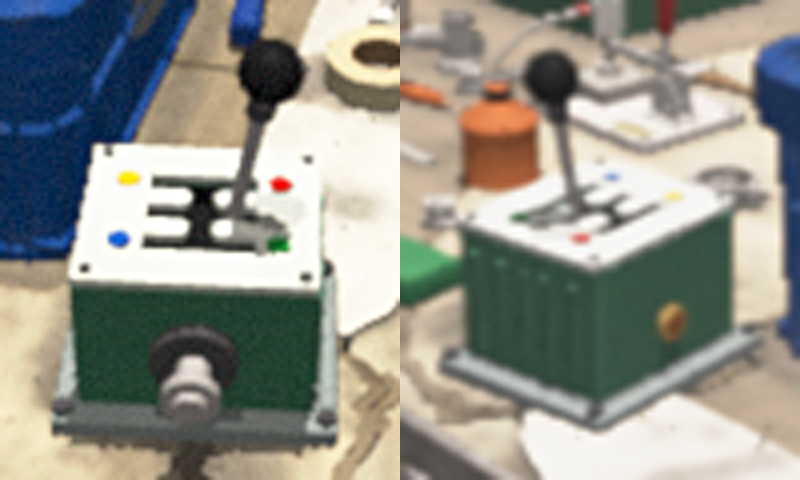

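Side crop discs: yellow (129,178), blue (119,239), red (281,184), green (278,244), knob (270,68). The spindle (+y) faces the side camera, so gearbox +x points image-left. That puts green at (-46,+28), and the lever leans to -x. Next I fit the pose.

```bash
cat > h.py <<'E'
import numpy as np
from scipy.optimize import least_squares
def proj(c,X):
    p=np.atleast_2d(X)@c["R"].T+c["t"]; f=200/np.tan(np.radians(c["vfov"]/2))
    return p[:,:2]/p[:,2:]*f+[c["cx"],c["cy"]]
def g2w(v,P):
    c,s=np.cos(v[2]),np.sin(v[2]); P=np.atleast_2d(P)
    return np.c_[v[0]+c*P[:,0]-s*P[:,1], v[1]+s*P[:,0]+c*P[:,1], P[:,2]+6]
E
python3 - <<'E'
from h import *
import pickle
D=pickle.load(open("d0.pkl","rb"))
L=np.array([[46,-28,112],[46,28,112],[-46,-28,112],[-46,28,112],[-56.2,0,207.2]])
uv={"side":np.array([[129,178],[119,239],[281,184],[278,244],[270,68]])/4+[254.6,179.6],
"scene":np.array([[276,197],[213,177],[182,239],[120,217],[151,78]])/5+[264.6,149.6]}
for ks in (["side"],["scene"],["side","scene"]):
    r=least_squares(lambda v:np.concatenate([(proj(D[k],g2w(v,L))-uv[k]).ravel() for k in ks]),[500,300,0.])
    print(ks,r.x,np.degrees(r.x[2]),np.round(r.fun,1))
np.save("pose.npy",r.x)
from bench import robot
v=r.x
for yaw in (0,90,180,-90):
  for p in ([-80,0,200],[40,0,220],[0,-40,220],[40,40,220]):
    a=np.radians(yaw)+v[2];R=np.array([[np.cos(a),np.sin(a),0],[np.sin(a),-np.cos(a),0],[0,0,-1]])
    q=robot.solve_ik(g2w(v,p)[0],R);print(yaw,p,None if q is None else np.round(q))
E
```

```text
['side'] [5.40881241e+02 2.51392123e+02 1.84654820e-01] 10.579941868256599 [-2.  -0.3 -1.6 -0.5 -2.1 -1.  -1.3 -0.8  6.5  2.1]
['scene'] [5.41321040e+02 2.53313334e+02 1.89694588e-01] 10.868699282568114 [ 0.3 -1.   0.2 -0.6  1.2 -0.7  0.7 -0.3 -2.4  2.7]
['side', 'scene'] [5.40730704e+02 2.51908338e+02 1.86508431e-01] 10.686145924289022 [-2.1 -0.1 -1.6 -0.3 -2.1 -0.9 -1.2 -0.7  6.5  2.2  0.4 -0.8  0.4 -0.5
  1.3 -0.5  0.8 -0.2 -2.3  2.8]
0 [-80, 0, 200] [   3.   26.  -45.  107.   23.   56. -131.]
0 [40, 0, 220] [  -4.   34.  -36.   89.   21.   64. -124.]
0 [0, -40, 220] [   1.   30.  -36.   97.   20.   60. -121.]
0 [40, 40, 220] [  -6.   36.  -38.   87.   24.   65. -128.]
90 [-80, 0, 200] [ 15.  35. -64. 107.  36.  62. -52.]
90 [40, 0, 220] [  7.  41. -55.  89.  35.  69. -43.]
90 [0, -40, 220] [ 12.  35. -53.  96.  31.  65. -39.]
90 [40, 40, 220] [  5.  44. -59.  87.  39.  72. -49.]
180 [-80, 0, 200] [ 18.  38. -70. 107.  40.  65.  34.]
180 [40, 0, 220] [ 12.  46. -65.  88.  43.  74.  42.]
180 [0, -40, 220] [ 18.  41. -65.  96.  39.  70.  44.]
180 [40, 40, 220] [  9.  49. -69.  86.  46.  76.  37.]
-90 [-80, 0, 200] [ 14.  33. -61. 107.  33.  60. 130.]
-90 [40, 0, 220] [ 10.  44. -62.  88.  40.  72. 133.]
-90 [0, -40, 220] [ 16.  39. -62.  96.  37.  68. 136.]
-90 [40, 40, 220] [  6.  45. -62.  87.  41.  73. 130.]
```

The knob misfits, so the lever probably isn't at the slot end. I'll fit on the discs only, then triangulate the knob.

Run:
```python
from h import *
import pickle
D=pickle.load(open("d0.pkl","rb"))
L=np.array([[46,-28,112],[46,28,112],[-46,-28,112],[-46,28,112]])
uv={"side":np.array([[129,178],[119,239],[281,184],[278,244],[270,68]])/4+[254.6,179.6],
"scene":np.array([[276,197],[213,177],[182,239],[120,217],[151,78]])/5+[264.6,149.6]}
for ks in (["side"],["scene"],["side","scene"]):
    r=least_squares(lambda v:np.concatenate([(proj(D[k],g2w(v,L))-uv[k][:4]).ravel() for k in ks]),[500,300,0.])
    v=r.x;print(ks,v,np.degrees(v[2]),np.round(r.fun,1))
    K=lambda q:[207*np.sin(q[0]),207*np.sin(q[1])*np.cos(q[0]),8+207*np.cos(q[0])*np.cos(q[1])]
    s=least_squares(lambda q:np.concatenate([(proj(D[k],g2w(v,K(q)))[0]-uv[k][4]) for k in ks]),[-.2,0])
    print(" shift,select",s.x,np.round(s.fun,1),np.round(K(s.x)))
np.save("pose.npy",v)
```

```text
['side'] [5.36404626e+02 2.52822778e+02 1.58445917e-01] 9.078282340034983 [-0.1 -0.  -0.1 -0.1 -0.1 -0.1  0.2  0.2]
 shift,select [-0.18196218 -0.02217328] [-0.  0.] [-37.  -5. 212.]
['scene'] [5.36288893e+02 2.50278585e+02 1.56511830e-01] 8.967467297225268 [-0.1 -0.1  0.1 -0.   0.  -0.  -0.1  0.1]
 shift,select [-0.17855413  0.01531761] [-0.  0.] [-37.   3. 212.]
['side', 'scene'] [5.36727300e+02 2.52011492e+02 1.57855792e-01] 9.044470630800241 [-0.1 -0.2 -0.2 -0.4 -0.1 -0.3  0.1 -0.1 -0.3 -0.3 -0.1 -0.2 -0.2 -0.2
 -0.3 -0. ]
 shift,select [-0.18400298 -0.00667119] [0.1 0.6 0.6 0.3] [-38.  -1. 212.]
```

The pose is now consistent to 0.5 px: (536.7, 252.0), yaw 9.05°, shift ≈ -0.184 with the knob at gearbox (-38,0,212). I'll close the fingers, move up and over, go down on the -x side and push +x to neutral.

```bash
cat >> h.py <<'E'
V=np.load("pose.npy")
def Rg(deg=0):
    a=np.radians(deg)+V[2];return np.array([[np.cos(a),np.sin(a),0],[np.sin(a),-np.cos(a),0],[0,0,-1]])
def W(x,y,zworld): return g2w(V,[x,y,zworld-6])[0]
def snap(robot,name):
    import cv2
    out=[]
    for n,(x,y,s) in {"side":(255,180,4),"scene":(265,150,5)}.items():
        c=robot.read_camera(n)["img"][:,:,::-1]
        out.append(cv2.resize(c[y:y+480//s,x:x+400//s],(400,480),interpolation=cv2.INTER_CUBIC))
    cv2.imwrite(f"pics/{name}.png",cv2.hconcat(out))
E
python3 - <<'E'
from h import *
from bench import robot
robot.set_gripper(0)
p=robot.state()["ee_pos"]
robot.move_l([p[0],p[1],360],vel=200)
robot.movep(W(-95,0,340),Rg())
s=robot.state();print(s["time_s"],np.round(s["ee_pos"]),np.round(s["joints"]),s["grip_width"])
f0=np.array(s["wrist_force"])
robot.move_l(W(-95,0,195),vel=150,guard=8)
print(robot.move_l(W(-70,0,195),vel=80,guard=12))
print(robot.move_l(W(-32,0,195),vel=50,guard=12))
s=robot.state();print(s["time_s"],np.round(s["ee_pos"]),np.round(s["wrist_force"]-f0,1))
snap(robot,"a1")
E
```

```text
4.675 [443. 236. 340.] [  20.   22.  -67.  100.   21.   72. -133.] -0.10846363397030993
False
False
7.1667 [505. 247. 195.] [1.2 1.  0.1]
```

View pics/a1.png

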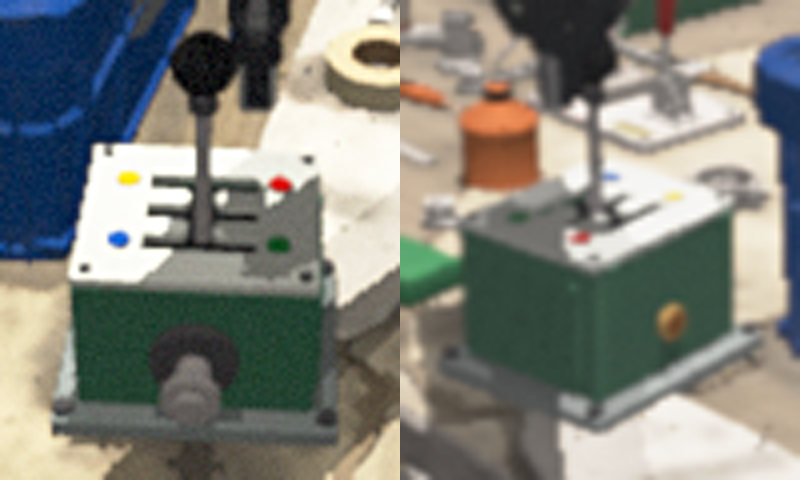

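Side crop: ball now at (204,66), stem standing in the cross channel. I'll work out its tilt.

```bash
cat >> h.py <<'E'
K=lambda q:[207*np.sin(q[0]),207*np.sin(q[1])*np.cos(q[0]),8+207*np.cos(q[0])*np.cos(q[1])]
def tilt(px):
    import pickle
    c=pickle.load(open("d0.pkl","rb"))["side"]; u=np.array(px)/4+[254.6,179.6]
    return least_squares(lambda q:proj(c,g2w(V,K(q)))[0]-u,[0,0]).x
E
python3 - <<'E'
from h import *
for p in ([270,68],[204,66]): q=tilt(p);print(q,K(q))
c=__import__("pickle").load(open("d0.pkl","rb"))["side"]
print([((proj(c,g2w(V,K([a,b])))[0]-[254.6,179.6])*4).round().tolist() for a,b in((0,0),(0,.28),(-.275,.28))])
E
```

```text
[-0.18288693 -0.01823515] [np.float64(-37.64690621167347), np.float64(-3.711518633881189), np.float64(211.51396778137814)]
[-0.00700166  0.00890428] [np.float64(-1.4493313821898584), np.float64(1.8431160374807203), np.float64(214.9867202547472)]
[[202.0, 64.0], [195.0, 138.0], [302.0, 151.0]]
```

The lever is neutral (shift -0.007). Next: back off, go round to the -y side, and push +y to the outer column.

Run:
```python
from h import *
from bench import robot
for p in ((-65,0),(-65,-70),(0,-70),): robot.move_l(W(*p,195),vel=120,guard=12)
f0=np.array(robot.state()["wrist_force"])
print(robot.move_l(W(0,22,195),vel=50,guard=12))
s=robot.state();print(s["time_s"],np.round(Rg().T@(s["ee_pos"]-W(0,0,0)),1),np.round(s["wrist_force"]-f0,1))
snap(robot,"a2")
```

```text
False
11.1083 [ 1.00e-01 -2.18e+01 -1.95e+02] [-0.4  0.2 -0.9]
```

View pics/a2.png

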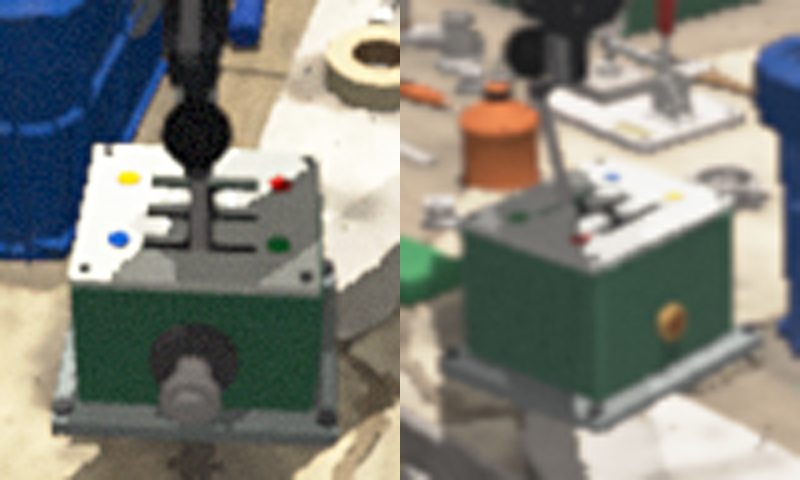

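The ball is at (197,134) against an expected (195,138), so about 3 mm short. I'll push 3 mm more, come round to the +x side and push -x home with a force guard.

Run:
```python
from h import *
from bench import robot
def st(f0): s=robot.state();print(s["time_s"],np.round(Rg().T@(s["ee_pos"]-W(0,0,0)),1),np.round(s["wrist_force"]-f0,1))
f0=np.array(robot.state()["wrist_force"])
print(robot.move_l(W(0,25,195),vel=30,guard=10));st(f0)
for p in ((0,-8),(62,-8),(62,56),): robot.move_l(W(*p,190),vel=120,guard=12)
f0=np.array(robot.state()["wrist_force"])
print(robot.move_l(W(0,56,190),vel=50,guard=10));st(f0)
print(robot.move_l(W(-30,56,190),vel=40,guard=12));st(f0)
snap(robot,"a3")
```

```text
False
11.4583 [   0.   -25.3 -195.1] [ 0.8  1.5 -0.8]
False
14.625 [ 1.000e-01 -5.590e+01 -1.899e+02] [0.1 0.5 0.3]
True
15.3 [ -25.8  -55.6 -190. ] [2.7 1.5 1.1]
```

View pics/a3.png

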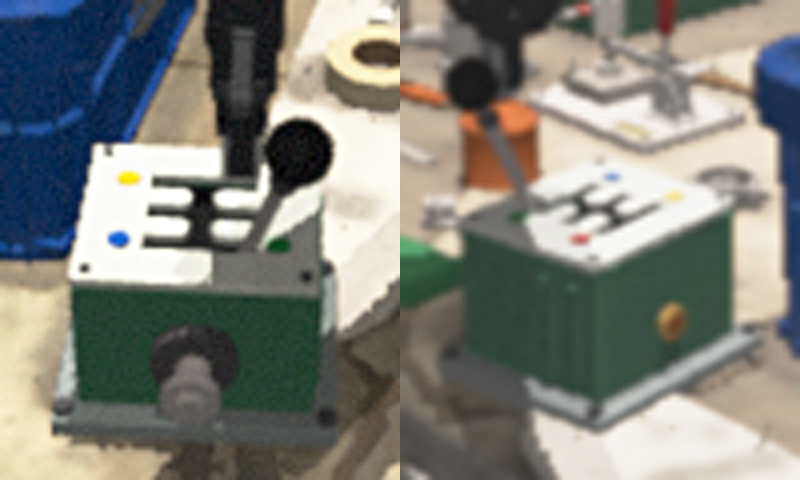

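The ball is at (301,151), as predicted for fully home (302,151), and the end stop tripped the guard. I'll retreat, check the tilt once more and hand in.

Run:
```python
from h import *
from bench import robot
robot.move_l(W(45,56,190),vel=120); robot.move_l(W(45,56,330),vel=150); robot.dwell(.3)
snap(robot,"a4");print(robot.state()["time_s"])
```

```text
17.625
```

View pics/a4.png

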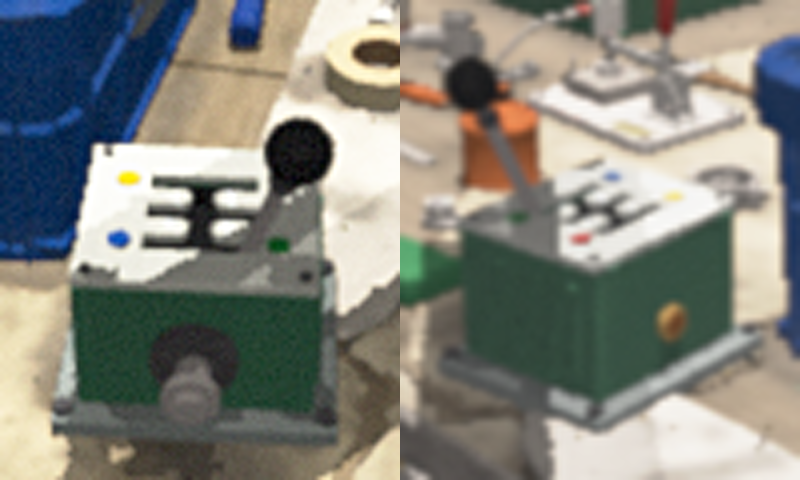

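The lever stayed put, with the ball at (300,151), fully home in the green slot and the robot clear.

```bash
python3 -c "
from bench import robot
print(robot.finish_job())"
```

```text
the job is handed in; nothing more can be done
None
```

I pushed the lever fully home into the green slot with closed fingers, without gripping it, and handed the job in at about 18 s with the arm clear; the last picture showed the lever at the slot's end, but no verdict came back.

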